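# Point out two faults on a cover plate for the inspection film

## Robot

A 6-joint arm with a two-finger parallel gripper is mounted at the origin on the work surface. World frame = base frame: x ahead of the robot, y to its left, z up, the work surface at z = 0. Lengths are in m, angles in rad, forces in N, time in s.
With the tool pointing down it reaches from about 0.375 to 0.925 m from the base axis. Payload 5.7 kg.
Tool frame: the origin (TCP) lies between the finger pads, 19 mm behind the fingertips; this is the grasp point; z points along the fingers, y is the line along which they close (so a half turn about z gives the same grasp; the last joint's range is limited). The gripper opens to 88 mm and grips with 3 to 60 N. Pads are 20 mm wide; open, the fingers measure 115 mm over their backs; the gripper's body (75 mm by 178 mm) begins 61 mm behind the grasp point.
Start: joints at [1.109, 0.359, 1.51, -0, 1.272, -0.115], TCP at [0.204, 0.564, 0.241] pointing down, gripper open.
Joint ranges: [-2.97, 2.97], [-1.01, 2.36], [0.21, 2.38], [-0.96, 4.11], [0.2, 2.71], [-2.98, 2.98]. Speed limits (rad/s): [2.39, 2.39, 3.14, 3.14, 3.14, 3.14].

## Interface

Orientations are given as a 3x3 rotation matrix whose columns are the frame's x, y, z axes.
In Python, from workcell import arm, hand, get_obs, read_camera, camera_model, nets gives the robot as it stands. Calls block until the motion is done:
- arm.move_to(position, orientation): joint-space move of the TCP to a pose.
- arm.move_linear(position, orientation=None, rate=0.15): straight line of the TCP; orientation=None keeps the orientation; rate is the mean speed in m/s.
- arm.movej(angles): joint-space move.
- hand.gripper_open() and hand.close_gripper(): open the fingers fully, or close them until they stop; the grip force is fixed at half the most.
- arm.hold(seconds).
- arm.solve_ik(position, orientation): joint angles nearest the present ones, or None.
- get_obs(): the state.
- read_camera(name): name is "scene" or "side" or "wrist"; returns the picture (420x560x3 uint8, red, green, blue); there is no depth.
- camera_model(name): a dict with "intrinsics" (3x3 intrinsics, pixels), "cam_to_world" (4x4, takes a point from camera to world coordinates). Camera axes: x right, y down, z forward; pixel columns grow to the right and rows downward; lengths in m; the calibration is good to about 2 mm. A picture is of the moment at which its call begins: read the wrist's pose just before it. camera_model takes no time and is no camera call; for the wrist camera it gives the pose at the moment of the call.
A pose or a line that the arm cannot do raises arm.Unreachable and nothing moves.
- arm.sign_off(): hands the job in; it is judged then, once.
Trained networks look in the newest picture that a camera, given by its name, has taken for a name from the list of things; names that differ only in an ending like _2 or _b are one class to them, and where a whole thing is asked for, a point or a joint stands for the part that bears it (a point fixed in the world has none). Each returns a list of dicts, best first, with "conf" (0 to 1); they miss things now and then, are a little off and sometimes report something else, mostly with a low value. They report only what shows in the picture. A call takes as long as a camera call.
- nets.silhouettes(camera, thing): "region" (420x560 bool, what is visible of it).
- nets.mark_of(camera, thing): "at" ([x, y, z] in m, in the coordinates of the camera as it stood for that picture, good to about 4 mm: a listed point, or the origin of a listed thing).
The state is a dict: "time": time; "joint_positions": joint angles; "joint_vel": joint speeds; "joint_torque": joint torques, N m; "eef_pos": TCP position; "tool_rot": TCP orientation; "ft_force": force on the tool from outside, world axes, zero at the start; "moment": the same for the moment, N m; "finger_gap": finger opening in m; "grasp_force": force on a finger pad.
Only numpy, scipy, OpenCV 4.12 (cv2) and the standard library are available. Lean on these libraries where they do the work, as an engineer would, in place of code of your own. Each camera call takes 0.05 s, during which the arm holds its last target. There are 200 camera calls.

## Task

The faults on the cover plate are to be filmed: press the green record button fully down with a fingertip and let it come up, then point at the orange stopper, keeping the fingertips about two centimetres straight above it without touching, for at least two seconds. Then point in the same way at the stud that has no nut, for at least two seconds, and finish there, still pointing and touching nothing. Do not touch the plate or anything on it, leave the red button and everything loose on the bench alone, and do not come down low over any other stopper or stud.

Things in the scene. Friction and masses are not known exactly. Their poses are not given: they have to be found in the camera images.
- rec (a joint): green push button (record), 28 mm across, facing up on the grey recorder box; joint value 0 when up, 0.006 m when fully down; a spring (5 N at full travel) lifts it again
- halt (a joint): red push button (stop), 28 mm across, facing up on the grey recorder box; joint value 0 when up, 0.006 m when fully down; a spring (5 N at full travel) lifts it again
- rec_top (a point): centre of the green button's top face, 70 mm from the red one's; the two can be either way round
- halt_top (a point): centre of the red button's top face
- recorder: grey recorder box fixed to the bench, 150 x 85 x 35 mm, the two buttons on its top; origin: centre of its underside, x along its length
- plate: cover plate fixed to the bench: 250 x 320 x 30 mm, aluminium-grey frame round a yellowish field dotted with low cork plugs (under 5 mm high); three ports with stoppers, four studs. Origin: centre of its underside; the 320 mm side is its y axis
- orange_stopper: orange round rubber stopper, loose, 38 mm tall: a spigot 20 mm across and 12 mm long stands in a port of the plate, above it a head 34 mm across at its widest and 29 mm across at its flat top. Origin: centre of its underside, 12 mm below the plate's top face; its z axis is up and its top lies 38 mm above the origin
- black_stopper: black round rubber stopper, loose, 38 mm tall: a spigot 20 mm across and 12 mm long stands in a port of the plate, above it a head 34 mm across at its widest and 29 mm across at its flat top. Origin: centre of its underside, 12 mm below the plate's top face; its z axis is up and its top lies 38 mm above the origin
- blue_stopper: blue round rubber stopper, loose, 38 mm tall: a spigot 20 mm across and 12 mm long stands in a port of the plate, above it a head 34 mm across at its widest and 29 mm across at its flat top. Origin: centre of its underside, 12 mm below the plate's top face; its z axis is up and its top lies 38 mm above the origin
- bare_stud: the stud without a nut: threaded steel stud, 15 mm across, standing upright on the plate's metal frame near a corner. Origin: the centre of its foot, on the plate's top face; its tip lies 60 mm above the origin
- nut_stud1: a stud with a brass-coloured hexagonal nut (32 mm wide, 16 mm high with its dark washer) at its foot: threaded steel stud, 15 mm across, standing upright on the plate's metal frame near a corner. Origin: the centre of its foot, on the plate's top face; its tip lies 60 mm above the origin
- nut_stud2: a stud with a brass-coloured hexagonal nut (32 mm wide, 16 mm high with its dark washer) at its foot: threaded steel stud, 15 mm across, standing upright on the plate's metal frame near a corner. Origin: the centre of its foot, on the plate's top face; its tip lies 60 mm above the origin
- nut_stud3: a stud with a brass-coloured hexagonal nut (32 mm wide, 16 mm high with its dark washer) at its foot: threaded steel stud, 15 mm across, standing upright on the plate's metal frame near a corner. Origin: the centre of its foot, on the plate's top face; its tip lies 60 mm above the origin
- grinder: green and black angle grinder lying loose on the bench, about 310 mm long, 100 mm high at its disc; origin under its body, x along it
- screwdriver: screwdriver, 240 mm long, lying loose on the bench; x along it
- tin: metal can with a blue label, 80 mm across, 100 mm tall, loose; origin: centre of its underside
- spare_nut: loose brass-coloured nut on its washer, 38 mm across, 16 mm high, on the bench; origin: centre of its underside
- spare_cork: loose cork, 30 mm across, 30 mm tall, on the bench; origin: centre of its underside

How it is judged:
On the way, in this order (a step that is already met when the one before it is completed fails the run):
1. the green button is pressed down (value of joint rec above 0.0045 m), for 0.05 s.
2. the fingertips point at the orange stopper from just above, the green button let up (horizontal distance between the grasp point and orange_stopper below 0.02 m and z of the grasp point in the frame of orange_stopper between 0.058 and 0.105 m and value of joint rec below 0.0015 m), for 1.5 s.
3. the fingertips point at the stud without a nut from just above (horizontal distance between the grasp point and bare_stud below 0.02 m and z of the grasp point in the frame of bare_stud between 0.08 and 0.127 m), for 1.5 s.
At the end, for the whole second after the job is handed in: The tool point (TCP) is within 20 mm sideways of the axis of the stud without a nut and 20 to 67 mm above its tip, both buttons are up, and every loose thing is at rest within 6 mm of where it started (all of step 3 and value of joint each of rec, halt below 0.0015 m and distance of each of orange_stopper, black_stopper, blue_stopper, grinder, screwdriver, tin, spare_nut, spare_cork from where it was at the start of the episode below 0.006 m and linear speed of each of orange_stopper, black_stopper, blue_stopper below 0.02 m/s); the robot touches nothing.
It fails at once if the robot touches the plate, a stopper or a stud (contact force between any of the fingers, the arm and plate above 0.3 N or contact force between any of the fingers, the arm and orange_stopper above 0.3 N or contact force between any of the fingers, the arm and black_stopper above 0.3 N or contact force between any of the fingers, the arm and blue_stopper above 0.3 N or contact force between any of the fingers, the arm and bare_stud above 0.3 N or contact force between any of the fingers, the arm and nut_stud1 above 0.3 N or contact force between any of the fingers, the arm and nut_stud2 above 0.3 N or contact force between any of the fingers, the arm and nut_stud3 above 0.3 N).
It fails at once if the red button is pressed (value of joint halt above 0.002 m).
It fails at once if a loose thing is lifted, carried or pushed more than 10 mm (distance of any of orange_stopper, black_stopper, blue_stopper, grinder, screwdriver, tin, spare_nut, spare_cork from where it was at the start of the episode above 0.01 m).
It fails at once if the tool point comes within 15 mm sideways and less than 50 mm above the top of another stopper or stud, as if pointing at it ((horizontal distance between the grasp point and black_stopper below 0.015 m and z of the grasp point in the frame of black_stopper below 0.088 m) or (horizontal distance between the grasp point and blue_stopper below 0.015 m and z of the grasp point in the frame of blue_stopper below 0.088 m) or (horizontal distance between the grasp point and nut_stud1 below 0.015 m and z of the grasp point in the frame of nut_stud1 below 0.11 m) or (horizontal distance between the grasp point and nut_stud2 below 0.015 m and z of the grasp point in the frame of nut_stud2 below 0.11 m) or (horizontal distance between the grasp point and nut_stud3 below 0.015 m and z of the grasp point in the frame of nut_stud3 below 0.11 m)).
It also fails if it takes over 53 s, if anything falls off the work surface, if the arm or the gripper's body presses on something with over 40 N, if the wrist force passes 120 N, or if a joint passes its speed limit or range.

## Working session

There is one attempt and no reset: what is moved stays moved. The work goes in short steps, each a Python script; the robot and the scene stay as the last script left them, time stands still between calls to the robot, and variables do not carry over. Pictures are saved under pics/ and viewed, at most 10 in all, crops included, and the job is handed in when it is done.

```bash
mkdir -p pics; cat > h.py <<'E'
from workcell import arm, hand, get_obs, read_camera, camera_model, nets
import numpy as np, cv2
def snap(cam,f):
    cv2.imwrite('pics/'+f,cv2.cvtColor(read_camera(cam),cv2.COLOR_RGB2BGR))
def marks(cam,names):
    M=camera_model(cam)["cam_to_world"]; M=np.array(M); K=np.array(camera_model(cam)["intrinsics"])
    for n in names:
        for d in nets.mark_of(cam,n)[:4]:
            p=np.array(d["at"]); w=M[:3,:3]@p+M[:3,3]; uv=K@p
            print(cam,n,round(d["conf"],2),w.round(3),(uv[:2]/uv[2]).round())
def ray(cam,uv,z):
    m=camera_model(cam);M=np.array(m["cam_to_world"]);d=M[:3,:3]@np.linalg.inv(m["intrinsics"])@[*uv,1.]
    return M[:3,3]+d*(z-M[2,3])/d[2]
E
python3 - <<'E'
from h import *
for c in ["scene","side"]:
    snap(c,c+'0.png')
    marks(c,["rec_top","halt_top","plate","orange_stopper","black_stopper","blue_stopper","bare_stud","nut_stud1","nut_stud2","nut_stud3","grinder","tin","spare_cork"])
o=get_obs();print(o["time"],o["tool_rot"],o["finger_gap"])
E
```

```text
scene rec_top 0.48 [ 0.537 -0.369  0.057] [150. 170.]
scene rec_top 0.42 [ 0.633 -0.047  0.032] [232. 237.]
scene halt_top 0.65 [ 0.722 -0.34   0.007] [114. 228.]
scene halt_top 0.59 [ 0.466 -0.362  0.06 ] [169. 157.]
scene plate 0.98 [0.535 0.066 0.002] [293. 235.]
scene plate 0.51 [ 0.513 -0.011  0.019] [270. 215.]
scene orange_stopper 0.78 [0.567 0.07  0.022] [289. 238.]
scene orange_stopper 0.26 [ 0.629 -0.045  0.032] [233. 236.]
scene black_stopper 0.59 [ 0.514 -0.009  0.019] [270. 216.]
scene blue_stopper 0.77 [0.503 0.135 0.021] [325. 231.]
scene bare_stud 0.44 [ 0.459 -0.059  0.033] [263. 193.]
scene nut_stud1 0.81 [ 0.628 -0.047  0.029] [233. 236.]
scene nut_stud1 0.72 [0.439 0.177 0.037] [352. 215.]
scene nut_stud1 0.7 [ 0.722 -0.34   0.006] [114. 228.]
scene nut_stud1 0.54 [0.609 0.194 0.031] [332. 266.]
scene nut_stud2 0.81 [ 0.628 -0.047  0.029] [233. 236.]
scene nut_stud2 0.72 [0.439 0.177 0.037] [352. 215.]
scene nut_stud2 0.7 [ 0.722 -0.34   0.006] [114. 228.]
scene nut_stud2 0.54 [0.609 0.194 0.031] [332. 266.]
scene nut_stud3 0.81 [ 0.628 -0.047  0.029] [233. 236.]

[... 1132 characters left out ...]
side nut_stud2 0.56 [0.611 0.193 0.028] [277. 178.]
side nut_stud3 0.8 [ 0.631 -0.05   0.03 ] [327. 228.]
side nut_stud3 0.74 [0.447 0.18  0.024] [225. 198.]
side nut_stud3 0.56 [0.611 0.193 0.028] [277. 178.]
side grinder 0.88 [ 0.4    0.432 -0.004] [183. 163.]
side grinder 0.23 [ 0.627 -0.052  0.029] [326. 229.]
side tin 0.66 [ 0.779 -0.143  0.002] [397. 241.]
side tin 0.17 [0.499 0.136 0.013] [249. 205.]
side spare_cork 0.47 [ 0.72   0.327 -0.   ] [290. 153.]
side spare_cork 0.28 [ 0.467 -0.361  0.057] [336. 350.]
1.4 [[-9.40473707e-01  3.39866450e-01 -5.30677190e-05]
 [ 3.39866454e-01  9.40473699e-01 -1.19888643e-04]
 [ 9.16266646e-06 -1.30788054e-04 -9.99999991e-01]] 0.08777349349901183
```

View pics/scene0.png

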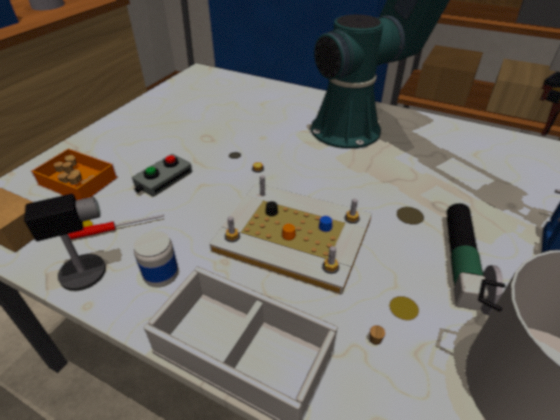

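View pics/side0.png

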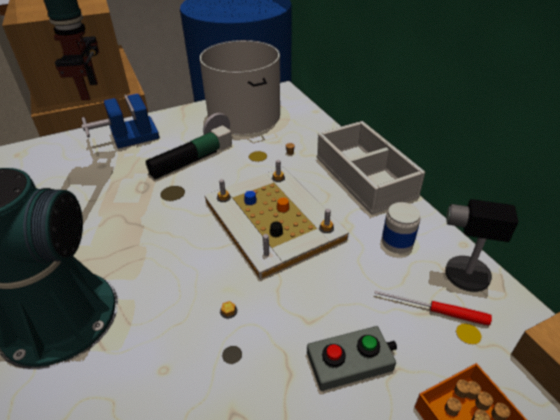

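The scene picture shows green at (150,171), red at (170,159), the orange stopper at (289,231) and the bare stud at (263,185). The side picture agrees: green (369,344), bare stud (266,243). I'll go above the green button with the fingers closed and check from close by.

```bash
cat >> h.py <<'E'
R=np.array([[-1,0,0],[0,1,0],[0,0,-1.]])
E
python3 - <<'E'
from h import *
print(ray("scene",(82,272),0))
hand.close_gripper()
arm.move_to([0.535,-0.370,0.25],R)
snap("wrist","w1.png")
marks("wrist",["rec_top","halt_top","recorder"])
o=get_obs();print(o["time"],o["eef_pos"],o["joint_positions"],o["finger_gap"])
E
```

```text
[ 0.85840163 -0.30538234  0.        ]
wrist rec_top 0.82 [ 0.536 -0.378  0.055] [264. 192.]
wrist halt_top 0.73 [ 0.464 -0.359  0.056] [282. 121.]
wrist recorder 0.67 [ 0.498 -0.369  0.   ] [272. 149.]
6.3917 [ 0.53523262 -0.36961036  0.25000556] [-7.10503445e-01  4.24339547e-01  1.38316572e+00  2.81560453e-05
  1.33411278e+00 -2.28191959e+00] 0.00025934661657232334
```

View pics/w1.png

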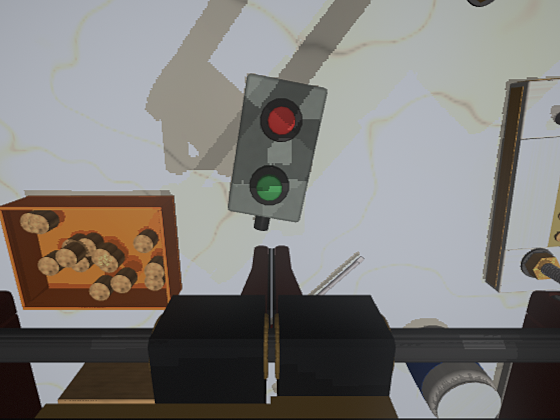

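The wrist view shows the green button at (269,188), the red one at (281,120), and nothing tall near the button. I'll press it now, watching the force.

```bash
python3 - <<'E'
from h import *
g=ray("wrist",(269,188),0.055); r=ray("wrist",(281,120),0.055); print(g,r)
x,y=(g[0]+0.535)/2,(g[1]-0.372)/2
arm.move_linear([x,y,0.09],R,rate=0.12)
snap("wrist","w2.png")
z=0.079
f0=np.array(get_obs()["ft_force"])
while z>0.055:
    arm.move_linear([x,y,z],R,rate=0.05); arm.hold(0.1)
    o=get_obs(); f=o["ft_force"][2]-f0[2]; print(round(z,4),o["eef_pos"].round(4) if hasattr(o["eef_pos"],'round') else o["eef_pos"],round(f,2))
    if f>8: break
    z-=0.0015
arm.hold(0.15)
snap("side","s2.png")
arm.move_linear([x,y,0.2],R,rate=0.15)
marks("wrist",["rec_top"])
print(get_obs()["time"])
E
```

```text
[ 0.53223355 -0.37286636  0.055     ] [ 0.4631182  -0.36091555  0.055     ]
0.079 [ 0.5336 -0.3724  0.0789] -0.22
0.0775 [ 0.5336 -0.3725  0.0776] -0.49
0.076 [ 0.5338 -0.3726  0.0762] -0.15
0.0745 [ 0.5338 -0.3726  0.0747] 1.21
0.073 [ 0.5338 -0.3726  0.0731] 2.13
0.0715 [ 0.5338 -0.3726  0.0716] 2.76
0.07 [ 0.5338 -0.3726  0.0701] 4.05
0.0685 [ 0.5338 -0.3726  0.0699] 13.75
wrist rec_top 0.94 [ 0.531 -0.376  0.164] [266. 251.]
wrist rec_top 0.5 [ 0.499 -0.368  0.108] [277. 179.]
12.1167
```

View pics/s2.png

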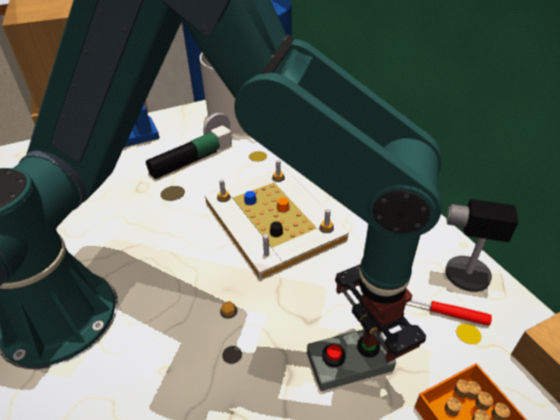

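The side view shows the fingertip on the green button; 13.75 N at a firm stop, after 5 mm or more of travel, means it was fully down. Next, above the orange stopper, high up, for a close look.

```bash
python3 - <<'E'
from h import *
arm.move_linear([0.5335,-0.37,0.28],R,rate=0.25)
arm.move_to([0.567,0.07,0.26],R)
snap("wrist","w3.png")
marks("wrist",["orange_stopper","bare_stud","black_stopper","blue_stopper","nut_stud1"])
m=camera_model("wrist");np.savez("w3.npz",K=m["intrinsics"],M=m["cam_to_world"])
print(get_obs()["time"])
E
```

```text
wrist orange_stopper 0.74 [0.567 0.064 0.017] [268. 181.]
wrist bare_stud 0.69 [ 0.462 -0.062  0.033] [148.  87.]
wrist black_stopper 0.33 [ 0.718  0.331 -0.004] [461. 285.]
wrist blue_stopper 0.62 [0.502 0.132 0.018] [328. 125.]
wrist blue_stopper 0.21 [0.566 0.065 0.017] [269. 180.]
wrist nut_stud1 0.97 [ 0.629 -0.049  0.03 ] [175. 234.]
wrist nut_stud1 0.8 [0.444 0.182 0.03 ] [380.  68.]
wrist nut_stud1 0.6 [0.609 0.188 0.028] [371. 218.]
14.5083
```

View pics/w3.png

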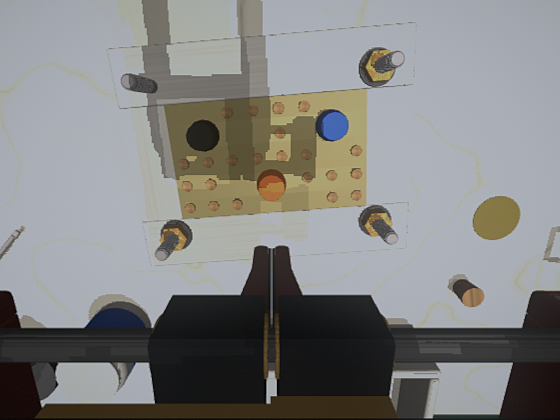

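The wrist view shows the orange stopper at (271,185) and the bare stud's foot at (150,87), both matching earlier estimates. All the other studs clearly carry nuts. I'll do both pointings.

```bash
python3 - <<'E'
from h import *
print(ray("wrist",(272,187),0.056),ray("wrist",(127,80),0.09))
p=[0.567,0.068]; s=[0.461,-0.060]
arm.move_linear([*p,0.098],R,rate=0.1)
snap("side","s4.png")
arm.hold(2.4); print(get_obs()["eef_pos"])
arm.move_linear([*p,0.25],R,rate=0.15)
arm.move_linear([*s,0.25],R,rate=0.15)
marks("wrist",["bare_stud"]) if read_camera("wrist") is not None else 0
arm.move_linear([*s,0.132],R,rate=0.1)
arm.hold(2.4)
snap("side","s5.png")
o=get_obs();print(o["time"],o["eef_pos"],o["ft_force"])
a=cv2.imread('pics/s4.png')[120:400,120:420];b=cv2.imread('pics/s5.png')[120:400,120:420]
cv2.imwrite('pics/ab.png',np.hstack([a,b]))
E
```

```text
[0.56513791 0.06926984 0.056     ] [ 0.46017885 -0.05977856  0.09      ]
[0.56698656 0.06801433 0.09800101]
wrist bare_stud 0.73 [ 0.46  -0.06   0.033] [271. 185.]
25.0333 [ 0.46100149 -0.0600016   0.13200187] [-0.42694232 -0.70570699 -0.1808917 ]
```

View pics/ab.png

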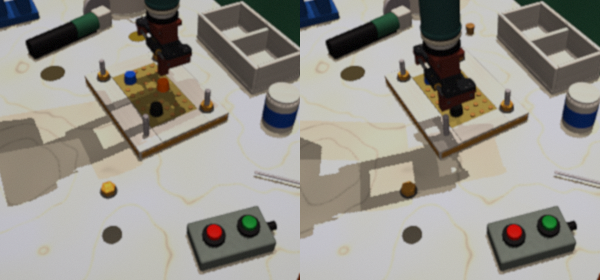

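Left: the fingers are just above the orange stopper. Right: they are just above the bare stud, with both buttons up and nothing displaced. Handing in.

```bash
python3 -c "
from h import *
print(arm.sign_off())"
```

```text
the job is handed in; nothing more can be done
None
```

I pressed the green button fully and let it come up, pointed at the orange stopper and then at the bare stud for over two seconds each, and handed the job in still pointing there at about 25 s; the pictures and forces showed nothing else touched or moved, and no verdict came back.

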